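# Twist-check the parts jars and set the loose one aside

### The arm

A 7-joint arm with a two-finger parallel gripper is mounted at the origin on the work surface. World frame = base frame: x ahead of the robot, y to its left, z up, the work surface at z = 0. Lengths are in mm, angles in rad, forces in N, time in s.
With the tool pointing down it reaches from about 400 to 850 mm from the base axis. Payload 6.9 kg.
Tool frame: the origin (TCP) lies midway between the tips of the shut fingers; the grasp point (between the pads) lies behind it (robot.grasp_offset is the z of the grasp point in the tool frame, in mm); z points along the fingers, y is the line along which they close (so a half turn about z gives the same grasp; the last joint's range is limited). The gripper opens to 85 mm and grips with 20 to 120 N. Pads are 22 mm wide; open, the fingers measure 114 mm over their backs; the gripper's body (76 mm by 85 mm) begins 54 mm behind the grasp point. The pads swing forward as they close: fully open they stand 13 mm farther back than shut.
Start: joints at [-1.185, 0.507, -0.238, 1.5, 0.126, 1.149, -0.155], TCP at [173.222, 600.504, 231.275] pointing down, gripper open.
Joint ranges: [-3.08, 3.08], [-0.24, 2.05], [-1.43, 1.35], [0, 2.5], [-1.52, 4.66], [0.17, 1.96], [-2.89, 2.89]. Speed limits (rad/s): [2.39, 2.39, 3.14, 3.14, 3.14, 3.14, 3.14].

### API

Orientations are given as a unit quaternion [x, y, z, w].
In Python, from bench import robot, viewer, close_job gives the robot as it stands.
- The arm moves only by the shell command python3 -m handwheel 'ROWS' [OPENING] [FORCE]. ROWS is JSON, a list of rows, each an object of numbers: "x", "y", "z": the shift along the world's x, y, z in mm; "rx", "ry", "rz": the turn, a rotation vector about the world's x, y, z in degrees. In form: [{"x": .., "y": .., "z": .., "rx": .., "ry": .., "rz": ..}, ...]. A call has 1 to 12 rows; each row shifts and turns the commanded pose from where the row before left it; what a row does not reach is not made up. A row lasts 1/12 s, in which the tool goes at most 41.7 mm and 7.16 degrees, less where a joint would pass 70% of its speed; a pose out of reach is approached as far as the arm can. A call is refused whole if a number of a shift passes 41.7 or a number of a turn 7.16, either way. A call with a gripper value outside its range is refused whole. OPENING is the gripper command: -1 is fully open, 1 is shut, values between are in proportion, set as the call begins (- or left out, the last holds). The fingers move at their own pace and stop on an object; FORCE is the grip in N (left out, the last holds). Time passes only in rows, so rows that do not move let the fingers close. It gives the time, the measured TCP pose, the force, the opening and the grip force at its end, in the units of the state.
- robot.sense(): the state, without advancing time (a new reading comes with each control period).
- viewer.get_image(name): name is "side" or "top" or "wrist"; returns a dict with "pixels" (420x560x3 uint8, red, green, blue), "camera_matrix" (3x3 intrinsics, pixels), "T" (4x4, takes a point from camera to world coordinates). Camera axes: x right, y up, looking along -z (the intrinsics and any distortion apply to the point x, -y, -z); pixel columns grow to the right and rows downward; lengths in mm; the calibration is good to about 2 mm. A picture is of the moment at which its call begins. There is no depth.
- close_job(): hands the job in; it is judged then, once.
Trained networks look in a picture, given as the dict that the camera call returned (one of the last four; its "shot" number tells which), for a name from the list of things; names that differ only in an ending like _2 or _b are one class to them, and where a whole thing is asked for, a point or a joint stands for the part that bears it (a point fixed in the world has none). Each returns a list of dicts, best first, with "confidence" (0 to 1); they miss things now and then, are a little off and sometimes report something else, mostly with a low value. They report only what shows in the picture. A call takes as long as a camera call.
- viewer.regions_of(picture, target): "region" (420x560 bool, what is visible of it).
- viewer.pinpoint(picture, target): "location" ([x, y, z] in mm, in world coordinates, good to about 4 mm: a listed point, or the origin of a listed thing).
The state is a dict: "clock": time; "joint_pos": joint angles; "joint_velocities": joint speeds; "joint_torque": joint torques, N m; "ee_pos": TCP position; "ee_rot": TCP orientation; "force": force on the tool from outside, world axes, zero at the start; "moment": the same for the moment, N m; "opening": finger opening in mm; "grasp_force": force on a finger pad.
Only numpy, scipy, OpenCV 4.12 (cv2) and the standard library are available. Lean on these libraries where they do the work, as an engineer would, in place of code of your own. Each camera call takes 0.05 s, during which the arm holds its last target. There are 200 camera calls.

### The job

Two pale translucent square parts jars with bar-handled twist caps stand in the plywood rack, and one cap is loose: its bar stands askew to the jar's square sides, while the tight one lines up with them. Twist the loose cap clockwise (seen from above) until it stops, with its bar in line with the lugs on the jar, while the jar stands in its pocket; then set the jar down (do not drop it) upright inside the grey rework tray, clear of its walls, and let go. Keep the jar upright all the way and leave the tight jar in the rack.

Things in the scene. Friction and masses are not known exactly. Their poses are not given: they have to be found in the camera images.
- loose_jar: The jar to rework, 160-260 g: pale translucent square body 48 x 48 mm, white shoulder 64 mm above the base with two white lugs on the jar's own y axis; cap above it (see joint). Stands in a square rack pocket 52 mm wide, 25 mm deep: it turns only a few degrees in it; lift it straight up 30 mm or more to take it out. Origin: centre of the jar's underside, z up.
- loose_cap (a joint): Cap on the jar's axis: grey disc 38 mm across, 64-76 mm above the jar's base; on it a black bar 12 mm thick, 40 long, to 106 mm: grip it across from above; it carries the jar. Value: 0 = tight at its stop, bar along the jar's y axis; q rad = bar turned counterclockwise (from above) by q. Starts 0.6 to 1.1, limit 1.3; light friction (0.05 N m), stays put, never rises or comes off.
- tight_jar: The other jar, same shape and size, its cap tight, bar over the lugs along its own y axis. Origin: centre of its underside. The plywood rack, 35 mm high, has three pockets in a row along the jars' y axis, 105 mm apart, all occupied: two jars, and a lower tub with a plain lid and no bar that does not matter.
- rework_tray: Grey open tray fixed to the table, 160 mm (own x) x 150 mm (own y), 30 mm high, walls and floor 5 mm thick, empty. Origin: centre of its underside; the inner floor is 5 mm above it.

How it is judged (in metres and radians):
On the way, in this order (a step that is already met when the one before it is completed fails the run):
1. the loose cap is twisted tight (within 10 degrees) while its jar stands in the rack (value of joint loose_cap below 0.175 rad and distance of loose_jar from where it was at the start of the episode below 0.02 m), for 0.1 s.
2. the jar is lowered to the tray's floor in the gripper, not dropped (base within 20 mm of the floor while still held) (x of loose_jar in the frame of rework_tray between -0.052 and 0.052 m and y of loose_jar in the frame of rework_tray between -0.047 and 0.047 m and z of loose_jar in the frame of rework_tray below 0.025 m and contact force between the fingers and loose_jar above 0.5 N), for 0.05 s.
At the end, for the whole second after the job is handed in: The loose jar stands released, still and upright (within 7 degrees) on the rework tray's floor, its axis within 52 mm (tray x) and 47 mm (tray y) of the tray's centre, its cap tight (bar within 10 degrees of the lugs); the tight jar is still in its pocket (within 20 mm of its start) (x of loose_jar in the frame of rework_tray between -0.052 and 0.052 m and y of loose_jar in the frame of rework_tray between -0.047 and 0.047 m and z of loose_jar in the frame of rework_tray below 0.012 m and angle between loose_jar's own z axis and vertical below 0.12 rad and linear speed of loose_jar below 0.02 m/s and value of joint loose_cap below 0.175 rad and distance of tight_jar from where it was at the start of the episode below 0.02 m); the robot touches nothing.
It fails at once if the loose jar is tipped more than 30 degrees (angle between loose_jar's own z axis and vertical above 0.52 rad).
It fails at once if the tight jar is taken out or shifted by more than 20 mm (distance of tight_jar from where it was at the start of the episode above 0.02 m).
It also fails if it takes over 43 s, if anything falls off the work surface, if the arm or the gripper's body presses on something with over 40 N, if the wrist force passes 120 N, or if a joint passes its speed limit or range.

## Working session

There is one attempt and no reset: what is moved stays moved. The work goes in short steps, Python scripts to look and compute and a shell command to move; the robot and the scene stay as the last step left them, time stands still between calls to the robot, and variables do not carry over. Pictures are saved under pics/ and viewed, at most 10 in all, crops included, and the job is handed in when it is done.

```bash
mkdir -p pics
python3 - <<'E'
from bench import robot, viewer
import cv2,numpy as np
s=robot.sense();print(s['clock'],s['ee_pos'],s['ee_rot'],s['opening'],robot.grasp_offset)
for n in("top","side"):
    p=viewer.get_image(n);cv2.imwrite(f'pics/{n}.png',p['pixels'][:,:,::-1])
    for t in("loose_jar","loose_cap","tight_jar","rework_tray"):
        for f in viewer.pinpoint(p,t)[:3]:print(n,t,np.round(f['location']),round(f['confidence'],2))
    np.savez(f'{n}.npz',K=p['camera_matrix'],T=p['T'],px=p['pixels'])
E
```

```text
0.0 [173.13883535 599.98612519 230.40274707] [ 1.39964999e-01  9.90156013e-01 -9.23762692e-04 -1.21531584e-04] 85.57050811709786 -18.700000000000003
top loose_jar [ 524. -111.    9.] 0.95Traceback (most recent call last):
  File "<stdin>", line 7, in <module>
ValueError: it knows: loose_jar, rework_tray, tight_jar
```

Run:
```python
from bench import robot, viewer
import cv2,numpy as np
for n in("top","side"):
    p=viewer.get_image(n);cv2.imwrite(f'pics/{n}.png',p['pixels'][:,:,::-1])
    for t in("loose_jar","tight_jar","rework_tray"):
        for f in viewer.pinpoint(p,t)[:3]:print(n,t,np.round(f['location']),round(f['confidence'],2))
    np.savez(f'{n}.npz',K=p['camera_matrix'],T=p['T'],px=p['pixels'])
    print(p['T'].round(2).tolist(),[k for k in p])
```

```text
top loose_jar [ 524. -110.   10.] 0.56
top tight_jar [ 510. -222.    9.] 0.78
[[0.01, 0.99, -0.17, 365.07], [-1.0, 0.01, -0.01, 32.25], [-0.01, 0.17, 0.99, 1084.88], [0.0, 0.0, 0.0, 1.0]] ['pixels', 'camera_matrix', 'T', 'shot']
side loose_jar [ 530. -118.   10.] 0.71
side tight_jar [ 509. -222.   11.] 0.58
side rework_tray [513. 272.  -0.] 0.94
[[-0.99, 0.1, -0.12, 467.7], [-0.15, -0.6, 0.78, 556.99], [0.0, 0.79, 0.61, 476.76], [0.0, 0.0, 0.0, 1.0]] ['pixels', 'camera_matrix', 'T', 'shot']
```

View pics/top.png

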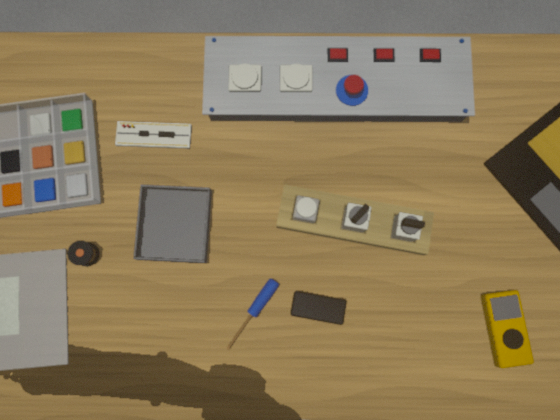

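The top view shows the loose jar at about (357,216) with its bar askew and the tight jar at (409,226) with its bar along the rack. The tub is at (306,208) and the empty tray at (173,224).

```bash
cat > h.py <<'E'
import cv2,numpy as np
def ray(K,T,u,z):
    """pixels Nx2 -> world points on the plane height z"""
    u=np.atleast_2d(np.asarray(u,float)); d=np.c_[(u[:,0]-K[0,2])/K[0,0],-(u[:,1]-K[1,2])/K[1,1],-np.ones(len(u))]@T[:3,:3].T
    o=T[:3,3]; return o+d*((z-o[2])/d[:,2])[:,None]
def proj(K,T,P):
    c=(np.atleast_2d(P)-T[:3,3])@T[:3,:3]; return np.c_[K[0,0]*c[:,0]/-c[:,2]+K[0,2],-K[1,1]*c[:,1]/-c[:,2]+K[1,2]]
E
python3 - <<'E'
import numpy as np,cv2
from h import *
d=np.load('top.npz');K,T,px=d['K'],d['T'],d['px'];print(K)
print('tray corners',ray(K,T,[[138,186],[210,187],[208,261],[136,261]],30).round())
g=px.max(2)
for n,c in(('loose',(359,214)),('tight',(411,224))):
    yy,xx=np.nonzero(g<70);m=np.hypot(xx-c[0],yy-c[1])<16
    P=ray(K,T,np.c_[xx,yy][m],116)[:,:2];cc=P.mean(0);w,V=np.linalg.eigh(np.cov(P.T));v=V[:,1]
    print(n,m.sum(),cc.round(1),'bar angle from +y ccw',np.degrees(np.arctan2(-v[0],v[1]))%180,w**.5)
print('rack edge pts',ray(K,T,[[287,188],[434,209],[278,228],[429,250]],35).round())
s=cv2.resize(px[170:270,260:450,::-1],None,fx=4,fy=4,interpolation=2);cv2.imwrite('pics/c1.png',s)
E
```

```text
[[506.96728052   0.         278.90536633]
 [  0.         506.96728052 211.90248736]
 [  0.           0.           1.        ]]
tray corners [[600. 345.  30.]
 [599. 191.  30.]
 [441. 190.  30.]
 [440. 340.  30.]]
loose 102 [ 529.  -112.9] bar angle from +y ccw 47.274542613270455 [ 2.75554801 11.84807793]
tight 140 [ 511.4 -214.3] bar angle from +y ccw 171.8332079526727 [ 3.77810225 11.4375778 ]
rack edge pts [[ 597.   27.   35.]
 [ 554. -281.   35.]
 [ 511.   45.   35.]
 [ 468. -267.   35.]]
```

View pics/c1.png

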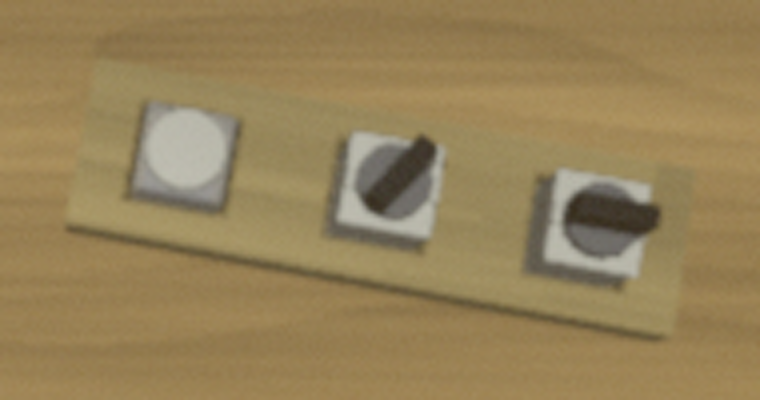

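View pics/side.png

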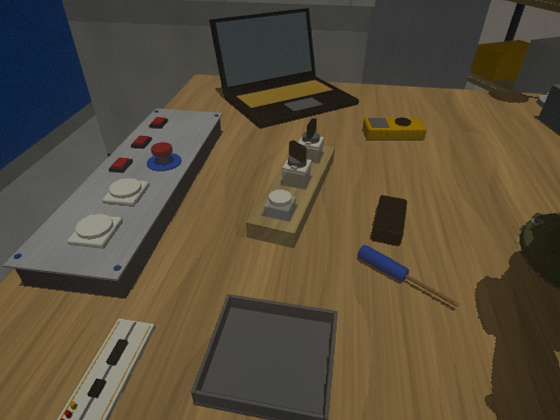

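In the crop, the loose bar runs from (370,207) to (428,143) and the tight bar lies along the rack. That puts the bar about 47° counterclockwise of +y and the jar axis at about -8°, so q ≈ 55°. The side view shows the way is clear. I'll move over the jar and look with the wrist camera.

```bash
python3 -m handwheel '[{"x":25,"y":-35,"rz":-1.4},{"x":25,"y":-35,"rz":-1.4},{"x":25,"y":-35,"rz":-1.4},{"x":25,"y":-35,"rz":-1.4},{"x":25,"y":-35,"rz":-1.4},{"x":25,"y":-35,"rz":-1.4},{"x":25,"y":-35,"rz":-1.4},{"x":25,"y":-35,"rz":-1.4},{"x":25,"y":-35,"rz":-1.4},{"x":25,"y":-35,"rz":-1.4}]' -1 40; python3 -m handwheel '[{"x":10,"y":-36,"rz":-1.3},{"x":10,"y":-36,"rz":-1.3},{"x":10,"y":-36,"rz":-1.3},{"x":10,"y":-36,"rz":-1.3},{"x":10,"y":-36,"rz":-1.3},{"x":10,"y":-36,"rz":-1.3},{"x":10,"y":-36,"rz":-1.3},{"x":10,"y":-36,"rz":-1.3},{"x":10,"y":-36,"rz":-1.3},{"x":6,"y":-36,"rz":-1.3},{},{}]'
```

```text
$[0]: bad value
$[0]: bad value
```

```bash
cat > look.py <<'E'
import sys,cv2,numpy as np
from bench import robot,viewer
from h import *
from scipy.spatial.transform import Rotation as R
s=robot.sense();y=R.from_quat(s['ee_rot']).as_matrix()
print(s['clock'],s['ee_pos'].round(1) if hasattr(s['ee_pos'],'round') else s['ee_pos'],'closing dir',np.degrees(np.arctan2(y[1,1],y[0,1])),'z',y[:,2].round(3),s['opening'],s['grasp_force'],s['force'],s['moment'])
for n in sys.argv[2:]:
    p=viewer.get_image(n);np.savez(n+'.npz',K=p['camera_matrix'],T=p['T'],px=p['pixels']);cv2.imwrite(f'pics/{sys.argv[1]}_{n}.png',p['pixels'][:,:,::-1])
    for t in('loose_jar','tight_jar','rework_tray'):
        for f in viewer.pinpoint(p,t)[:2]:print(n,t,np.round(f['location'],1),round(f['confidence'],2),'px',proj(p['camera_matrix'],p['T'],f['location']).round())
E
python3 look.py a wrist
```

```text
0.5 [173.2 600.5 231.3] closing dir 73.91254796139141 z [-0. -0. -1.] 85.21128338469511 0.0 [-1.12317767  0.42832985  0.64919921] [-0.02512197  0.01413695  0.03298925]
```

View pics/a_wrist.png

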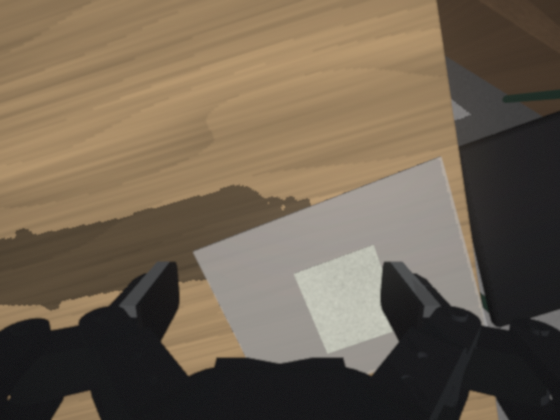

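The call was refused, so the arm hasn't moved and the wrist view still shows the starting spot. Rows probably need all six keys.

```bash
python3 -m handwheel '[{"x":25,"y":-35,"z":0,"rx":0,"ry":0,"rz":-1.4},{"x":25,"y":-35,"z":0,"rx":0,"ry":0,"rz":-1.4},{"x":25,"y":-35,"z":0,"rx":0,"ry":0,"rz":-1.4},{"x":25,"y":-35,"z":0,"rx":0,"ry":0,"rz":-1.4},{"x":25,"y":-35,"z":0,"rx":0,"ry":0,"rz":-1.4},{"x":25,"y":-35,"z":0,"rx":0,"ry":0,"rz":-1.4},{"x":25,"y":-35,"z":0,"rx":0,"ry":0,"rz":-1.4},{"x":25,"y":-35,"z":0,"rx":0,"ry":0,"rz":-1.4},{"x":25,"y":-35,"z":0,"rx":0,"ry":0,"rz":-1.4},{"x":25,"y":-35,"z":0,"rx":0,"ry":0,"rz":-1.4}]' -1 40
```

```text
clock: 1.53
ee_pos: [416.3, 259.6, 231.7]
ee_rot: [0.26, 0.966, 0.0, 0.0]
force: [1.2, 0.7, -1.0]
opening: 85.2
grasp_force: 0.0
```

```bash
python3 -m handwheel '[{"x":10.5,"y":-36,"z":0,"rx":0,"ry":0,"rz":-1.3},{"x":10.5,"y":-36,"z":0,"rx":0,"ry":0,"rz":-1.3},{"x":10.5,"y":-36,"z":0,"rx":0,"ry":0,"rz":-1.3},{"x":10.5,"y":-36,"z":0,"rx":0,"ry":0,"rz":-1.3},{"x":10.5,"y":-36,"z":0,"rx":0,"ry":0,"rz":-1.3},{"x":10.5,"y":-36,"z":0,"rx":0,"ry":0,"rz":-1.3},{"x":10.5,"y":-36,"z":0,"rx":0,"ry":0,"rz":-1.3},{"x":10.5,"y":-36,"z":0,"rx":0,"ry":0,"rz":-1.3},{"x":10.5,"y":-36,"z":0,"rx":0,"ry":0,"rz":-1.3},{"x":10.5,"y":-36,"z":0,"rx":0,"ry":0,"rz":-1.3},{"x":0,"y":0,"z":0,"rx":0,"ry":0,"rz":0},{"x":0,"y":0,"z":0,"rx":0,"ry":0,"rz":0}]' && python3 look.py b wrist top
```

```text
clock: 2.53
ee_pos: [520.5, -101.1, 231.1]
ee_rot: [0.369, 0.929, -0.0, 0.0]
force: [-0.1, 1.4, -0.4]
opening: 85.2
grasp_force: 0.0
2.5333 [ 520.5 -101.1  231.1] closing dir 46.6417969722593 z [-0.    -0.001 -1.   ] 85.22632344874896 0.0 [-0.08423816  1.35169778 -0.44237211] [ 0.02414908 -0.0352015  -0.00147413]
wrist loose_jar [ 531.7 -117.     8.4] 0.89 px [[275. 197.]]
wrist tight_jar [ 510.3 -219.5   13.6] 0.84 px [[197. 245.]]
top loose_jar [ 526.6 -110.8    7.6] 0.85 px [[351. 223.]]
top rework_tray [516.7 268.6   0.6] 0.78 px [[175. 227.]]
```

View pics/b_wrist.png

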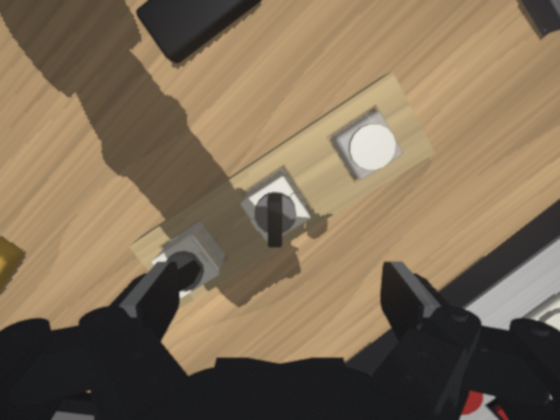

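The wrist view shows the loose cap's disc centred at about (275,213). Its bar is vertical at column 275, aligned with the finger gap whose middle is near column 281. The tight jar is at (185,270).

Run:
```python
import numpy as np,cv2
from h import *
d=np.load('wrist.npz');K,T,px=d['K'],d['T'],d['px']
print(T.round(3).tolist())
print('disc',ray(K,T,[275.5,213.5],86).round(1))
g=px.max(2);m=(g<45).astype(np.uint8);m[:, :225]=0;m[:,325:]=0;m[275:]=0
n,l,st,c=cv2.connectedComponentsWithStats(m);i=1+np.argmax(st[1:,4]);print(st[i],c[i])
x,y,w,h,a=st[i];P=np.argwhere(l==i)[:,::-1]
(r)=cv2.minAreaRect(P.astype(np.float32));print(r)
for v in(y,y+h):print(v,ray(K,T,[x+w/2,v],116).round(1),ray(K,T,[x+w/2,v],86).round(1))
# predicted outline of bar at guesses
d=np.load('top.npz');K2,T2=d['K'],d['T']
for c in ((529,-113),(527,-113),(531,-115)):
  a=np.radians(47);v=np.array([-np.sin(a),np.cos(a)])*20
  print(c,[proj(k,t,[[c[0]+e*v[0],c[1]+e*v[1],z] for e in(-1,1) for z in (86,116)]).round().tolist() for k,t in((K,T),(K2,T2))])
```

```text
[[0.687, -0.702, -0.19, 474.526], [0.727, 0.663, 0.18, -56.445], [-0.0, -0.262, 0.965, 373.963], [0.0, 0.0, 0.0, 1.0]]
disc [[ 530.8 -114.5   86. ]]
[225   0  35  27 360] [238.57777778  10.03611111]
((238.94000244140625, 8.920013427734375), (10.600000381469727, 42.80000305175781), 53.13010025024414)
0 [[400.4 -21.1 116. ]] [[391.8 -16.9  86. ]]
27 [[412.1 -32.8 116. ]] [[404.8 -30.   86. ]]
(529, -113) [[[276.0, 232.0], [275.0, 244.0], [275.0, 189.0], [275.0, 196.0]], [[364.0, 209.0], [366.0, 206.0], [351.0, 223.0], [353.0, 221.0]]]
(527, -113) [[[274.0, 231.0], [273.0, 243.0], [274.0, 187.0], [273.0, 195.0]], [[364.0, 210.0], [366.0, 207.0], [351.0, 224.0], [353.0, 222.0]]]
(531, -115) [[[275.0, 235.0], [275.0, 247.0], [275.0, 192.0], [275.0, 200.0]], [[365.0, 208.0], [367.0, 205.0], [351.0, 222.0], [354.0, 220.0]]]
```

```bash
python3 -m handwheel '[{"x":4.75,"y":-6.5,"z":-10,"rx":0,"ry":0,"rz":0},{"x":4.75,"y":-6.5,"z":-20,"rx":0,"ry":0,"rz":0},{"x":0,"y":0,"z":-20,"rx":0,"ry":0,"rz":0},{"x":0,"y":0,"z":-20,"rx":0,"ry":0,"rz":0},{"x":0,"y":0,"z":-20,"rx":0,"ry":0,"rz":0},{"x":0,"y":0,"z":-20,"rx":0,"ry":0,"rz":0},{"x":0,"y":0,"z":-15,"rx":0,"ry":0,"rz":0},{"x":0,"y":0,"z":-14,"rx":0,"ry":0,"rz":0},{"x":0,"y":0,"z":0,"rx":0,"ry":0,"rz":0},{"x":0,"y":0,"z":0,"rx":0,"ry":0,"rz":0}]' -0.3 && python3 look.py c wrist top
```

```text
clock: 3.77
ee_pos: [529.5, -111.7, 91.4]
ee_rot: [0.367, 0.93, -0.0, -0.001]
force: [-0.2, 0.4, 1.1]
opening: 55.7
grasp_force: 0.0
3.7667 [ 529.5 -111.7   91.4] closing dir 46.90962905785546 z [-0.002  0.    -1.   ] 55.72876769421411 0.0 [-0.22763656  0.42398476  1.13038981] [ 0.00243796 -0.06643499 -0.00149298]
wrist loose_jar [ 532.2 -116.    10.6] 0.75 px [[276. 222.]]
wrist tight_jar [ 512.4 -221.5    9. ] 0.68 px [[155. 296.]]
top loose_jar [ 527.  -111.5    8.1] 0.56 px [[351. 223.]]
top loose_jar [515.7 268.5   3.1] 0.55 px [[175. 227.]]
top rework_tray [514.1 269.5   0.8] 0.68 px [[175. 228.]]
```

View pics/c_wrist.png

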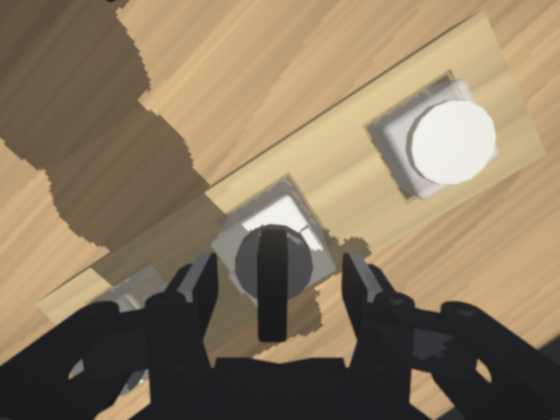

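The bar is between the fingers, centred on column 273 against a gap middle of 280, about 3 mm off. The disc is centred at about (274,263).

Run:
```python
import numpy as np
from h import *
d=np.load('wrist.npz');K,T=d['K'],d['T']
print('disc',ray(K,T,[274.5,263.5],86).round(1),'bar near end top',ray(K,T,[272.5,341],116).round(1))
print(proj(K,T,[[529.5,-111.7,91.4],[529.5,-111.7,110]]))
```

```text
disc [[ 530.1 -114.3   86. ]] bar near end top [[ 544.9 -128.8  116. ]]
[[277.55947476 263.81523341]
 [277.27073283 282.71399831]]
```

```bash
python3 -m handwheel '[{"x":0.5,"y":-3,"z":0,"rx":0,"ry":0,"rz":0},{"x":0,"y":0,"z":0,"rx":0,"ry":0,"rz":0},{"x":0,"y":0,"z":0,"rx":0,"ry":0,"rz":0},{"x":0,"y":0,"z":0,"rx":0,"ry":0,"rz":0},{"x":0,"y":0,"z":0,"rx":0,"ry":0,"rz":0},{"x":0,"y":0,"z":0,"rx":0,"ry":0,"rz":0},{"x":0,"y":0,"z":0,"rx":0,"ry":0,"rz":0},{"x":0,"y":0,"z":0,"rx":0,"ry":0,"rz":0},{"x":0,"y":0,"z":0,"rx":0,"ry":0,"rz":0},{"x":0,"y":0,"z":0,"rx":0,"ry":0,"rz":0}]' 1 40; python3 look.py d
```

```text
clock: 5.0
ee_pos: [530.3, -114.7, 92.2]
ee_rot: [0.367, 0.93, -0.0, -0.0]
force: [-1.3, -1.1, 0.1]
opening: 11.1
grasp_force: 42.7
5.0 [ 530.3 -114.7   92.2] closing dir 46.903460986016825 z [-0. -0. -1.] 11.115636284375963 42.702895402908325 [-1.28523166 -1.10717545  0.07085076] [-0.28448345  0.09237885  0.01776905]
```

```bash
python3 -m handwheel '[{"x":0,"y":0,"z":0,"rx":0,"ry":0,"rz":-5},{"x":0,"y":0,"z":0,"rx":0,"ry":0,"rz":-5},{"x":0,"y":0,"z":0,"rx":0,"ry":0,"rz":-5},{"x":0,"y":0,"z":0,"rx":0,"ry":0,"rz":-5},{"x":0,"y":0,"z":0,"rx":0,"ry":0,"rz":-5},{"x":0,"y":0,"z":0,"rx":0,"ry":0,"rz":-5},{"x":0,"y":0,"z":0,"rx":0,"ry":0,"rz":-5},{"x":0,"y":0,"z":0,"rx":0,"ry":0,"rz":-5},{"x":0,"y":0,"z":0,"rx":0,"ry":0,"rz":-5},{"x":0,"y":0,"z":0,"rx":0,"ry":0,"rz":-5},{"x":0,"y":0,"z":0,"rx":0,"ry":0,"rz":0},{"x":0,"y":0,"z":0,"rx":0,"ry":0,"rz":0}]'; python3 look.py e
python3 -m handwheel '[{"x":0,"y":0,"z":0,"rx":0,"ry":0,"rz":-2},{"x":0,"y":0,"z":0,"rx":0,"ry":0,"rz":-2},{"x":0,"y":0,"z":0,"rx":0,"ry":0,"rz":-1},{"x":0,"y":0,"z":0,"rx":0,"ry":0,"rz":0}]'; python3 look.py f
```

```text
clock: 6.0
ee_pos: [530.4, -114.7, 92.3]
ee_rot: [0.725, 0.689, -0.0, 0.0]
force: [-0.4, -0.1, -1.9]
opening: 11.5
grasp_force: 42.5
6.0 [ 530.4 -114.7   92.3] closing dir -2.9429419468908677 z [-0.    -0.001 -1.   ] 11.518571114051811 42.455472350120544 [-0.36784222 -0.14775104 -1.94571474] [-0.06552038  0.00671168  0.0500499 ]
clock: 6.33
ee_pos: [530.4, -114.6, 92.3]
ee_rot: [0.755, 0.656, -0.0, -0.0]
force: [-0.9, -0.4, 0.7]
opening: 10.7
grasp_force: 42.8
6.3333 [ 530.4 -114.6   92.3] closing dir -8.010170372080418 z [-0. -0. -1.] 10.667704122453387 42.79654920101166 [-0.88445381 -0.39947312  0.65802168] [-0.32200446  0.2012295  -0.06378303]
```

```bash
python3 -m handwheel '[{"x":0,"y":0,"z":0,"rx":0,"ry":0,"rz":-1.5},{"x":0,"y":0,"z":0,"rx":0,"ry":0,"rz":-1.5},{"x":0,"y":0,"z":0,"rx":0,"ry":0,"rz":0},{"x":0,"y":0,"z":0,"rx":0,"ry":0,"rz":0}]'; python3 look.py f
python3 -m handwheel '[{"x":0,"y":0,"z":0,"rx":0,"ry":0,"rz":-1.5},{"x":0,"y":0,"z":0,"rx":0,"ry":0,"rz":-1.5},{"x":0,"y":0,"z":0,"rx":0,"ry":0,"rz":0},{"x":0,"y":0,"z":0,"rx":0,"ry":0,"rz":0}]'; python3 look.py g wrist
```

```text
clock: 6.67
ee_pos: [530.4, -114.6, 92.3]
ee_rot: [0.772, 0.636, -0.0, 0.0]
force: [-1.9, -0.5, 1.3]
opening: 11.3
grasp_force: 42.8
6.6667 [ 530.4 -114.6   92.3] closing dir -11.072905085192847 z [ 0. -0. -1.] 11.328952643891213 42.80771255493164 [-1.89525391 -0.48233831  1.32694722] [-0.37433559  0.2295693  -0.03665571]
clock: 7.0
ee_pos: [529.8, -114.9, 92.3]
ee_rot: [0.789, 0.615, -0.001, -0.0]
force: [-3.8, -2.9, 4.0]
opening: 11.0
grasp_force: 43.3
7.0 [ 529.8 -114.9   92.3] closing dir -14.108083943505871 z [-0.001 -0.    -1.   ] 11.039276592897371 43.34152579307556 [-3.82519384 -2.87018065  4.03818278] [-0.81423847  1.04772925  0.24161868]
wrist tight_jar [ 508.3 -222.5   11.1] 0.76 px [[284. 353.]]
```

View pics/g_wrist.png

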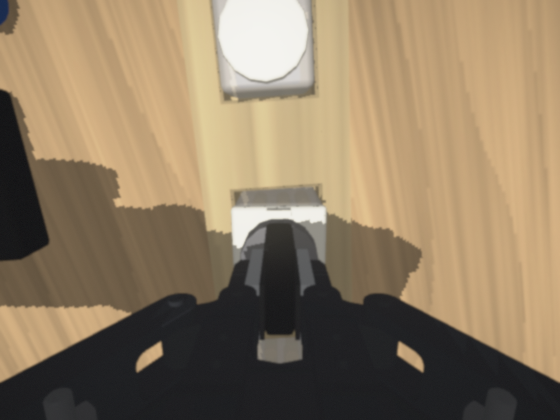

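The bar at column 280 now lines up with the white lug at (280,208) and the shoulder's square front edge. The moment is rising, so the cap is at its stop. I'll ease back 2° and lift straight up.

```bash
python3 -m handwheel '[{"x":0.3,"y":0.2,"z":0,"rx":0,"ry":0,"rz":2},{"x":0,"y":0,"z":5,"rx":0,"ry":0,"rz":0},{"x":0,"y":0,"z":8,"rx":0,"ry":0,"rz":0},{"x":0,"y":0,"z":8,"rx":0,"ry":0,"rz":0},{"x":0,"y":0,"z":8,"rx":0,"ry":0,"rz":0},{"x":0,"y":0,"z":10,"rx":0,"ry":0,"rz":0},{"x":0,"y":0,"z":14,"rx":0,"ry":0,"rz":0},{"x":0,"y":0,"z":18,"rx":0,"ry":0,"rz":0},{"x":0,"y":0,"z":18,"rx":0,"ry":0,"rz":0},{"x":0,"y":0,"z":14,"rx":0,"ry":0,"rz":0},{"x":0,"y":0,"z":0,"rx":0,"ry":0,"rz":0}]'; python3 look.py h wrist side
```

```text
clock: 8.12
ee_pos: [532.5, -114.4, 199.0]
ee_rot: [0.778, 0.629, 0.002, 0.002]
force: [0.8, -0.2, -2.1]
opening: 11.1
grasp_force: 42.5
8.1167 [ 532.5 -114.4  199. ] closing dir -12.07855097760752 z [ 0.006 -0.    -1.   ] 11.089269270028552 42.48915195465088 [ 0.81003454 -0.22419222 -2.12004125] [ 0.00665755 -0.02928107  0.05498505]
wrist loose_jar [ 532.6 -116.1  117.9] 0.66 px [[276. 220.]]
side loose_jar [ 530.2 -115.3  113.5] 0.59 px [[297. 146.]]
side tight_jar [ 509.8 -220.2   11. ] 0.76 px [[309. 165.]]
side rework_tray [514.6 271.    1.2] 0.84 px [[273. 362.]]
```

Run:
```python
import cv2,numpy as np
a=cv2.imread('pics/h_wrist.png');b=cv2.imread('pics/h_side.png')
cv2.imwrite('pics/hh.png',cv2.resize(np.hstack([a,b]),(800,300),interpolation=cv2.INTER_AREA))
```

```text
(no output)
```

View pics/hh.png

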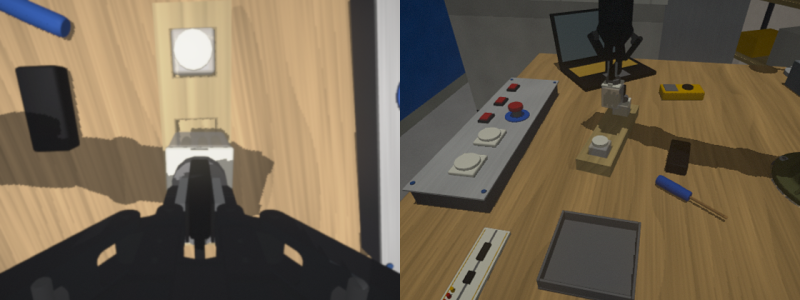

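The jar hangs upright in the gripper with its bar in line with the lug, and the pocket is empty. Carrying it to the tray.

```bash
python3 -m handwheel '[{"x":0,"y":12,"z":0,"rx":0,"ry":0,"rz":0},{"x":0,"y":25,"z":0,"rx":0,"ry":0,"rz":0},{"x":-2,"y":38,"z":0,"rx":0,"ry":0,"rz":1},{"x":-2,"y":41,"z":0,"rx":0,"ry":0,"rz":1},{"x":-2,"y":41,"z":0,"rx":0,"ry":0,"rz":1},{"x":-2,"y":41,"z":0,"rx":0,"ry":0,"rz":1},{"x":-2,"y":41,"z":0,"rx":0,"ry":0,"rz":1},{"x":-2,"y":41,"z":0,"rx":0,"ry":0,"rz":1},{"x":-2,"y":41,"z":0,"rx":0,"ry":0,"rz":1},{"x":-2,"y":30,"z":0,"rx":0,"ry":0,"rz":1},{"x":0,"y":20,"z":0,"rx":0,"ry":0,"rz":0},{"x":0,"y":12,"z":0,"rx":0,"ry":0,"rz":0}]'; python3 -m handwheel '[{"x":0,"y":0,"z":0,"rx":0,"ry":0,"rz":0},{"x":0,"y":0,"z":0,"rx":0,"ry":0,"rz":0},{"x":0,"y":0,"z":0,"rx":0,"ry":0,"rz":0}]';python3 look.py i side wrist
```

```text
clock: 9.52
ee_pos: [513.0, 273.4, 194.6]
ee_rot: [0.73, 0.683, -0.0, -0.001]
force: [0.5, -0.4, -2.4]
opening: 11.0
grasp_force: 42.4
clock: 9.77
ee_pos: [515.0, 266.5, 195.3]
ee_rot: [0.733, 0.681, -0.0, 0.0]
force: [0.2, -0.4, -1.3]
opening: 11.1
grasp_force: 42.5
9.7667 [515.  266.5 195.3] closing dir -4.230869234924507 z [-0.    -0.001 -1.   ] 11.050017011853075 42.45184779167175 [ 0.24529711 -0.42690504 -1.34973489] [-0.0302417   0.00331854  0.0129759 ]
side loose_jar [514.5 267.  114.6] 0.57 px [[273. 304.]]
side rework_tray [515.4 272.4  -2.5] 0.92 px [[272. 364.]]
wrist loose_jar [518.4 267.1 115.8] 0.58 px [[281. 218.]]
wrist rework_tray [520.3 274.8  -0.6] 0.72 px [[282. 178.]]
```

```bash
python3 -m handwheel '[{"x":1,"y":2,"z":-10,"rx":0,"ry":0,"rz":0},{"x":0,"y":2,"z":-18,"rx":0,"ry":0,"rz":0},{"x":0,"y":0,"z":-18,"rx":0,"ry":0,"rz":0},{"x":0,"y":0,"z":-18,"rx":0,"ry":0,"rz":0},{"x":0,"y":0,"z":-14,"rx":0,"ry":0,"rz":0},{"x":0,"y":0,"z":-10,"rx":0,"ry":0,"rz":0},{"x":0,"y":0,"z":-6,"rx":0,"ry":0,"rz":0},{"x":0,"y":0,"z":-4,"rx":0,"ry":0,"rz":0},{"x":0,"y":0,"z":-3,"rx":0,"ry":0,"rz":0},{"x":0,"y":0,"z":-3,"rx":0,"ry":0,"rz":0},{"x":0,"y":0,"z":0,"rx":0,"ry":0,"rz":0},{"x":0,"y":0,"z":0,"rx":0,"ry":0,"rz":0}]'
```

```text
clock: 11.17
ee_pos: [515.9, 272.8, 91.7]
ee_rot: [0.732, 0.681, 0.0, 0.0]
force: [0.9, -0.7, -1.3]
opening: 11.1
grasp_force: 42.4
```

```bash
python3 -m handwheel '[{"x":0,"y":0,"z":-1,"rx":0,"ry":0,"rz":0},{"x":0,"y":0,"z":-1,"rx":0,"ry":0,"rz":0},{"x":0,"y":0,"z":0,"rx":0,"ry":0,"rz":0}]'
```

```text
clock: 11.42
ee_pos: [515.7, 272.7, 89.4]
ee_rot: [0.732, 0.681, 0.0, -0.0]
force: [-0.6, -0.7, -2.0]
opening: 10.9
grasp_force: 42.4
```

```bash
python3 -m handwheel '[{"x":0,"y":0,"z":-1,"rx":0,"ry":0,"rz":0},{"x":0,"y":0,"z":-1,"rx":0,"ry":0,"rz":0},{"x":0,"y":0,"z":0,"rx":0,"ry":0,"rz":0}]'; python3 -m handwheel '[{"x":0,"y":0,"z":-0.5,"rx":0,"ry":0,"rz":0},{"x":0,"y":0,"z":0,"rx":0,"ry":0,"rz":0}]'
```

```text
clock: 11.67
ee_pos: [515.7, 272.7, 87.3]
ee_rot: [0.732, 0.681, 0.0, -0.0]
force: [0.5, 0.1, -1.8]
opening: 10.9
grasp_force: 42.4
clock: 11.83
ee_pos: [515.8, 272.6, 87.2]
ee_rot: [0.732, 0.681, 0.0, -0.0]
force: [-1.4, -0.7, 2.4]
opening: 11.4
grasp_force: 43.1
```

The force has gone from -2 to +2.4 N, so the jar is on the floor. Releasing, then rising.

```bash
python3 -m handwheel '[{"x":0,"y":0,"z":0,"rx":0,"ry":0,"rz":0},{"x":0,"y":0,"z":0,"rx":0,"ry":0,"rz":0},{"x":0,"y":0,"z":0,"rx":0,"ry":0,"rz":0},{"x":0,"y":0,"z":0,"rx":0,"ry":0,"rz":0},{"x":0,"y":0,"z":0,"rx":0,"ry":0,"rz":0},{"x":0,"y":0,"z":0,"rx":0,"ry":0,"rz":0}]' -0.3; python3 -m handwheel '[{"x":0,"y":0,"z":8,"rx":0,"ry":0,"rz":0},{"x":0,"y":0,"z":15,"rx":0,"ry":0,"rz":0},{"x":0,"y":0,"z":25,"rx":0,"ry":0,"rz":0},{"x":0,"y":0,"z":25,"rx":0,"ry":0,"rz":0},{"x":0,"y":0,"z":25,"rx":0,"ry":0,"rz":0},{"x":0,"y":0,"z":25,"rx":0,"ry":0,"rz":0},{"x":0,"y":0,"z":0,"rx":0,"ry":0,"rz":0},{"x":0,"y":0,"z":0,"rx":0,"ry":0,"rz":0}]'; python3 look.py j wrist side
python3 - <<'E'
import cv2,numpy as np
a=cv2.imread('pics/j_wrist.png');b=cv2.imread('pics/j_side.png')
cv2.imwrite('pics/jj.png',cv2.resize(np.hstack([a,b]),(800,300),interpolation=cv2.INTER_AREA))
E
```

```text
clock: 12.33
ee_pos: [515.7, 272.7, 86.7]
ee_rot: [0.732, 0.681, -0.0, -0.0]
force: [-0.7, 0.4, 0.1]
opening: 55.5
grasp_force: 0.0
clock: 13.0
ee_pos: [516.5, 272.9, 211.8]
ee_rot: [0.732, 0.681, 0.002, 0.0]
force: [0.2, 0.2, -0.3]
opening: 55.5
grasp_force: 0.0
13.0 [516.5 272.9 211.8] closing dir -4.096200378886302 z [ 0.003  0.002 -1.   ] 55.46074110610671 0.0 [ 0.15215593  0.23869614 -0.34965634] [0.03769639 0.02151808 0.03392104]
wrist loose_jar [516.8 272.7   5.4] 0.57 px [[277. 185.]]
side loose_jar [514.9 271.4   7.3] 0.96 px [[273. 359.]]
```

View pics/jj.png

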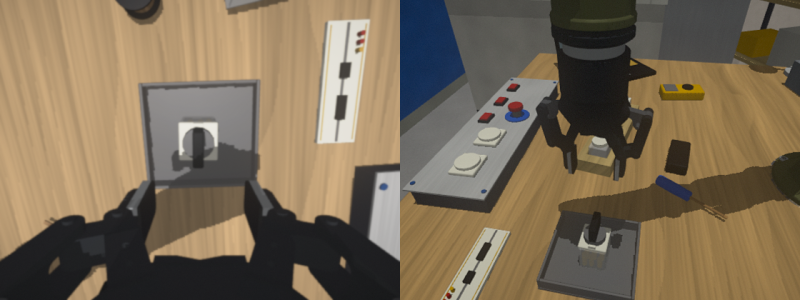

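The jar stands upright near the tray's centre with its bar square to its sides, and the gripper is clear. Handing in.

```bash
python3 -c "
from bench import close_job
print(close_job())"
```

```text
the job is handed in; nothing more can be done
None
```

I twisted the loose cap to its stop in the rack, set the jar upright near the tray's centre, released it and handed the job in at about 13 s; the hand-in returned no verdict.

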